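# Pump up the vacuum lifter on the litho stone

## Task

Prime the vacuum lifter standing on the lithographic stone: press its round red plunger knob down with the fingertips to the bottom of its stroke, let it spring back up all the way, and repeat until the yellow indicator pin has come fully out and its green foot shows above the black collar. Finish with the knob back up and the hand clear. Only press the knob, without ramming it: do not touch the pin, do not lift or shift the lifter, and leave the brush, bottle, beaker and pumice block where they are.

Things in the scene. Friction and masses are not known exactly. Their poses are not given: they have to be found in the camera images.
- stone: fixed sand-coloured lithographic limestone slab, 280 (x) x 380 (y) x 75 mm high, lying on the table; origin at the centre of its underside, z up; its top face is 75 mm above the table
- lifter: loose vacuum lifter (about 1.8 kg) upright on the stone: black cup 150 mm across, blue deck; on its axis a pump barrel 46 mm across, 80 mm high; a black collar (26 mm across, top 55 mm above the stone) holds the pin 56 mm from the axis at the lifter's +x; blue carrying handle 52 mm from the axis at -x, top 66 mm above the stone. Origin: centre of the cup's underside, z up
- knob_top (a point): centre of the flat top of the red plunger knob, a disc 44 mm across and 15 mm thick on a vertical steel rod on the lifter's axis; 127 mm above the stone's top (202 mm above the table) when the knob is up, 97 mm above the stone when it is pressed to the bottom; z up
- plunger (a joint): how far the knob is pressed, m: 0 up, 0.030 at the bottom (hard stop). Spring 4 N at the top, 13 N at the bottom; about 2 N more while raising the pin, 3 N more per 0.1 m/s. Springs up by itself in under 0.5 s. A ratchet raises the pin 8 mm per full stroke (the first gives 0 to 12 mm); strokes stopped short or not let right up may gain nothing
- pin (a joint): how far the indicator pin has come out, m: starts anywhere from 0 to 0.018, is about 0.040 fully out (further strokes add nothing). It keeps its place between strokes
- pin_tip (a point): top of the upright yellow indicator pin, 10 mm across, with a 6 mm green band at its foot that shows only when the pin is fully out; the tip is 3 mm above the black collar at 0 and 43 mm above it when fully out (98 mm above the stone)
- brush: flat paint brush with a wooden handle lying on the stone beside the lifter, a bystander; origin on its underside
- beaker: empty translucent plastic beaker, 76 mm across, 95 mm high, standing on the table beside the stone, a bystander; origin at the centre of its underside
- ink_bottle: amber glass bottle with a black cap, 60 mm across, 120 mm high, on the table beside the stone, a bystander; origin at the centre of its underside
- pumice: yellow-brown pumice block, 50 x 90 x 45 mm high, on the table beside the stone, a bystander; origin at the centre of its underside
There are look-alikes about, which are no part of the job. Of the things that look like the lifter, the middle-sized one is meant.

How it is judged (in metres and radians):
On the way:
1. the indicator pin comes fully out (36 mm or more) (value of joint pin above 0.036 m), for 0.2 s.
At the end, for the whole second after the job is handed in: The pin is out by at least 35.5 mm, the knob is back up (within 3 mm), the lifter stands upright at rest within 25 mm of where it stood, and brush, beaker, bottle and pumice are within 20 mm of where they were (value of joint pin above 0.0355 m and value of joint plunger below 0.003 m and angle between lifter's own z axis and vertical below 0.08 rad and distance of lifter from where it was at the start of the episode below 0.025 m and linear speed of lifter below 0.02 m/s and distance of each of brush, beaker, ink_bottle, pumice from where it was at the start of the episode below 0.02 m); the robot touches nothing.
It fails at once if the indicator pin is touched (contact force between any of the fingers, the arm and pin above 0.5 N).
It fails at once if the knob is rammed or squeezed (over 80 N) (contact force between the fingers and plunger above 80 N).
It fails at once if the lifter is lifted, tipped or pushed away (distance of lifter from where it was at the start of the episode above 0.03 m or z of lifter in the frame of stone above 0.085 m or angle between lifter's own z axis and vertical above 0.15 rad).
It fails at once if the brush, beaker, bottle or pumice block is lifted or knocked about (distance of any of brush, beaker, ink_bottle, pumice from where it was at the start of the episode above 0.025 m).
It also fails if it takes over 45 s, if anything falls off the work surface, if the arm or the gripper's body presses on something with over 40 N, if the wrist force passes 120 N, or if a joint passes its speed limit or range.

## Robot

A 6-joint arm with a two-finger parallel gripper is mounted at the origin on the work surface. World frame = base frame: x ahead of the robot, y to its left, z up, the work surface at z = 0. Lengths are in mm, angles in rad, forces in N, time in s.
With the tool pointing down it reaches from about 275 to 850 mm from the base axis. Payload 19 kg.
Tool frame: the origin (TCP) lies between the finger pads; the fingertips stand 19 mm ahead of it and the grasp point (between the pads) is the TCP (env.tcp_to_tips is the distance from the TCP to the fingertips, in mm); z points along the fingers, y is the direction in which the jaws open and shut (so a half turn about z gives the same grasp; the last joint's range is limited). The gripper opens to 85 mm and grips with 20 to 120 N. Pads are 22 mm wide; open, the fingers measure 114 mm over their backs; the gripper's body (76 mm by 85 mm) begins 54 mm behind the grasp point. The pads swing forward as they close: fully open they stand 13 mm farther back than shut.
Start: joints at [1.046, 0.15, 1.437, -0, 1.554, -0.134], TCP at [219.036, 531.616, 250.267] pointing down, gripper open.
Joint ranges: [-2.8, 2.8], [-0.68, 2.1], [0.12, 2.68], [-1.39, 4.53], [0.16, 2.79], [-2.81, 2.81]. Speed limits (rad/s): [1.89, 1.89, 2.22, 3.01, 3.01, 3.01].

## Interface

Orientations are given as a unit quaternion [x, y, z, w].
In Python, from bench import env, imaging gives the robot as it stands. The module is installed in compiled form; this text tells all that it offers.
- The arm moves only by the tool move_arm, never from a script. Its argument "motion" is one flat list of numbers, 7 for each row, row after row: the turn, a rotation vector about the tool's x, y, z in rad, then the shift along the tool's x, y, z in mm, then the finger opening in mm, from 0 to 85.4. A call has 1 to 12 rows; each row shifts and turns the pose as measured when the row begins, along the tool's axes as they then stand; what a row does not reach is not made up. A row lasts 1/10 s, in which the tool goes at most 50 mm and 8.59 degrees, less where a joint would pass 70% of its speed; a pose out of reach is approached as far as the arm can. A call with a gripper value outside its range is refused whole. The fingers move at their own pace and stop on an object; "squeeze" is the grip in N (left out, the last holds). Time passes only in rows, so rows that do not move let the fingers close. It gives the time, the measured TCP pose, the force and the opening at its end, in the units of the state.
- env.get_obs(): the state, without advancing time (a new reading comes with each control period).
- imaging.grab_frame(name): name is "scene" or "top"; returns a dict with "pixels" (420x560x3 uint8, blue, green, red), "fov_y" (degrees; the focal length in pixels is half the picture's height over the tangent of half this angle, whatever the lens; pixels are square), "cx", "cy" (the principal point, pixels), "rvec" (rotation vector, rad) and "tvec" (3), from world to camera coordinates, as OpenCV has them. Camera axes: x right, y down, z forward; pixel columns grow to the right and rows downward; lengths in mm; the calibration is good to about 2 mm. A picture is of the moment at which its call begins. There is no depth.
- env.job_done(): hands the job in, once; it reports no verdict.
Trained networks look in the newest picture that a camera, given by its name, has taken for a name from the list of things; names that differ only in an ending like _2 or _b are one class to them, and where a whole thing is asked for, a point or a joint stands for the part that bears it (a point fixed in the world has none). Each returns a list of dicts, best first, with "p" (0 to 1); they miss things now and then, are a little off and sometimes report something else, mostly with a low value. They report only what shows in the picture. A call takes as long as a camera call. They do not tell look-alikes from the thing itself.
- imaging.look_for(camera, query): "rect" ([centre column, centre row, width, height] in pixels, round what is visible of it).
The state is a dict: "time": time; "joint_positions": joint angles; "qd": joint speeds; "joint_torque": joint torques, N m; "ee_pos": TCP position; "tool_rot": TCP orientation; "ft_force": force on the tool from outside, world axes, zero at the start; "moment": the same for the moment, N m; "opening": finger opening in mm.
Only numpy, scipy, OpenCV 4.12 (cv2) and the standard library are available. Lean on these libraries where they do the work, as an engineer would, in place of code of your own. Each camera call takes 0.05 s, during which the arm holds its last target. There are 200 camera calls.

## Working session

There is one attempt and no reset: what is moved stays moved. The work goes in short steps, Python scripts to look and compute and a tool call to move; the robot and the scene stay as the last step left them, time stands still between calls to the robot, and variables do not carry over. Pictures are saved under pics/ and viewed, about 8 in all and at most 12, crops included, and the job is handed in when it is done.

Besides the shell and the picture viewer there is one more tool, called after "Request:" in YAML: its name, and indented under it one key for each argument. move_arm: Moves the arm, as the interface text tells. Its arguments: {"type":"object","properties":{"motion":{"type":"array","items":{"type":"number"}},"squeeze":{"type":"number"}},"required":["motion"]}

```bash
mkdir -p pics
cat > h.py <<'E'
import numpy as np, cv2
from bench import env, imaging
def cam(n):
    f=imaging.grab_frame(n); h=f["pixels"].shape[0]
    fl=h/2/np.tan(np.radians(f["fov_y"])/2)
    f["K"]=np.array([[fl,0,f["cx"]],[0,fl,f["cy"]],[0,0,1]]); f["R"]=cv2.Rodrigues(np.array(f["rvec"],float))[0]; f["t"]=np.array(f["tvec"],float).ravel()
    return f
def onz(f,u,v,z):
    d=f["R"].T@np.linalg.inv(f["K"])@[u,v,1]; c=-f["R"].T@f["t"]
    return c+d*(z-c[2])/d[2]
def proj(f,p):
    q=f["K"]@(f["R"]@np.array(p,float)+f["t"]); return q[:2]/q[2]
E
python3 - <<'E'
from h import *
for n in("top","scene"):
    f=cam(n); cv2.imwrite(f"pics/{n}1.png",f["pixels"])
    print(n,"cam",-f["R"].T@f["t"])
    for q,z in(("knob_top",195),("lifter",100),("pin_tip",160),("stone",75)):
        for d in imaging.look_for(n,q)[:5]: print(q,round(d["p"],2),np.round(d["rect"]),np.round(onz(f,*d["rect"][:2],z)))
print(env.get_obs())
E
```

```text
top cam [ 435.62649045   17.34146392 1277.12222363]
knob_top 0.72 [446. 273.  20.  22.] [ 446. -406.  195.]
knob_top 0.54 [291. 241.  14.  14.] [533.  14. 195.]
lifter 0.69 [292. 243.  49.  45.] [536.   8. 100.]
lifter 0.58 [300. 164.  33.  33.] [779. -17. 100.]
stone 0.6 [291. 247. 144. 110.] [524.  12.  75.]
scene cam [1571.54773724  350.06579179  904.18713453]
knob_top 0.68 [259. 256.  12.  13.] [922.  36. 195.]
knob_top 0.57 [198. 158.  17.  19.] [ 533. -357.  195.]
knob_top 0.45 [297. 179.  13.  17.] [560.  22. 195.]
lifter 0.84 [261. 269.  38.  34.] [881.  20. 100.]
lifter 0.78 [202. 175.  56.  55.] [ 500. -374.  100.]
lifter 0.76 [297. 196.  45.  50.] [523.  10. 100.]
stone 0.78 [295. 216. 120.  70.] [602.  29.  75.]
{'time': 0.5, 'joint_positions': array([ 1.04601761e+00,  1.50469891e-01,  1.43741582e+00, -3.98099351e-06,
        1.55376153e+00, -1.34010077e-01]), 'qd': array([-0.001474  ,  0.00141591, -0.00138301,  0.0020156 ,  0.00094115,
        0.0003521 ]), 'joint_torque': array([-1.71871645e-03, -7.12302947e+01, -5.70726943e+01, -2.37253862e-04,
        1.93417261e-03, -2.20778583e-05]), 'ee_pos': array([219.02895075, 531.62203637, 250.27583883]), 'tool_rot': array([ 1.94143522e-01,  9.80973135e-01, -2.64685435e-05, -6.94494513e-06]), 'ft_force': array([0.53757322, 0.09532071, 0.77843975]), 'moment': array([ 0.02531711,  0.02952498, -0.01811485]), 'opening': 85.43518195739372}
```

View pics/top1.png

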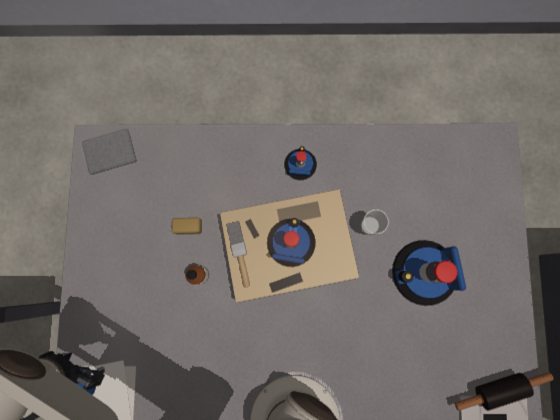

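View pics/scene1.png

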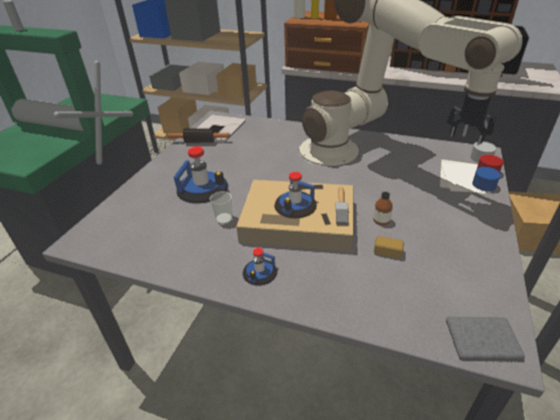

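The lifter on the stone is the middle-sized one. In top the knob is at about (291,240) and the pin at about (294,222), towards +x. In scene the knob is at about (295,177). I'll refine the knob's position by colour.

Run:
```python
from h import *
from scipy.spatial.transform import Rotation as R
F={}
for n,(u,v) in {"top":(291,240),"scene":(295,177)}.items():
    f=cam(n);F[n]=f; b,g,r=[f["pixels"][...,i].astype(int) for i in range(3)]
    m=((r>90)&(r>2*g)&(r>2*b)).astype(np.uint8); N,l,s,c=cv2.connectedComponentsWithStats(m)
    i=1+np.argmin(np.hypot(*(c[1:]-[u,v]).T)); print(n,c[i],s[i]); f["c"]=c[i]
    print(np.round(onz(f,*c[i],195),1),np.round(onz(f,*c[i],202),1))
    x=f["pixels"][int(v)-45:int(v)+45,int(u)-60:int(u)+60]; F[n]["crop"]=cv2.resize(x,None,fx=6,fy=6,interpolation=cv2.INTER_CUBIC)
    cv2.imwrite(f"pics/{n}c.png",F[n]["crop"])
P=[f["K"]@np.c_[f["R"],f["t"]] for f in F.values()]
X=cv2.triangulatePoints(*P,*[f["c"].reshape(2,1) for f in F.values()]);print("tri",(X[:3]/X[3]).ravel())
print(env.tcp_to_tips, R.from_quat(env.get_obs()["tool_rot"]).as_matrix().round(3))
```

```text
top [290.95744681 238.51595745] [284 231  15  16 188]
[539.5  12.9 195. ] [538.8  12.9 202. ]
scene [294.59090909 175.78409091] [289 172  12   9  88]
[541.9   9.  195. ] [552.1  12.4 202. ]
tri [540.2385006   10.81044868 194.23539462]
19.0 [[-0.925  0.381 -0.   ]
 [ 0.381  0.925 -0.   ]
 [-0.    -0.    -1.   ]]
```

View pics/topc.png

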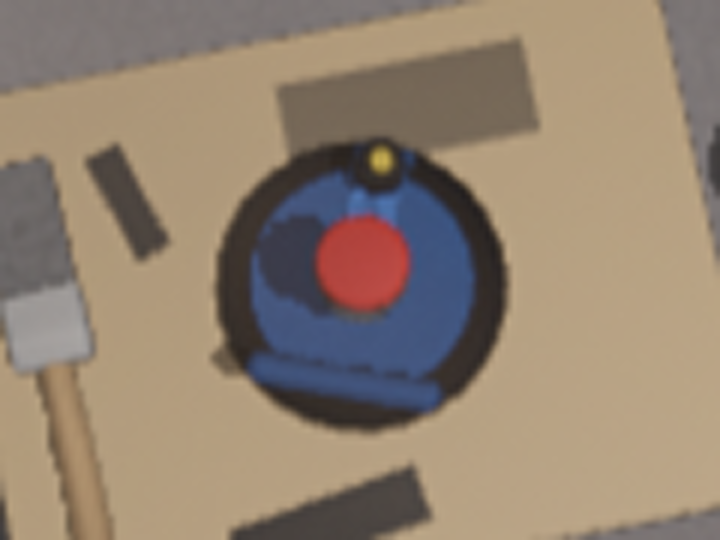

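Request:
move_arm:
  motion: [0,0,0,-38,-27.5,0,0,0,0,0,-38,-27.5,0,0,0,0,0,-38,-27.5,0,0,0,0,0,-38,-27.5,0,0,0,0,0,-38,-27.5,0,0,0,0,0,-38,-27.5,0,0,0,0,0,-38,-27.5,0,0,0,0,0,-38,-27.5,0,0,0,0,0,-38,-27.5,0,0,0,0,0,-38,-27.5,0,0,0,0,0,-38,-27.5,0,0,0,0,0,0,0,0,0]
  squeeze: 20

```text
time: 1.8
ee_pos: [498.8, 76.0, 250.5]
tool_rot: [0.192, 0.981, 0.001, 0.002]
ft_force: [-0.8, 1.4, -0.1]
opening: 0.0
```

Request:
move_arm:
  motion: [0,0,0,-35,-25,0,0,0,0,0,-20,-14,0,0,0,0,0,-6,-4.5,0,0,0,0,0,0,0,0,0,0,0,0,0,0,0,0]

```text
time: 2.3
ee_pos: [539.6, 10.9, 250.5]
tool_rot: [0.193, 0.981, 0.001, 0.001]
ft_force: [-0.3, 0.7, 0.4]
opening: -0.1
```

Run:
```python
from h import *
o=env.get_obs();print(o["ee_pos"],o["ft_force"],o["opening"])
f=cam("scene");p=o["ee_pos"]
print(proj(f,p-[0,0,19]),proj(f,[539,12.5,202]))
cv2.imwrite("pics/s2.png",cv2.resize(f["pixels"][110:250,220:400],None,fx=4,fy=4,interpolation=cv2.INTER_CUBIC))
```

```text
[539.61234507  10.86999393 250.48253925] [-0.34265668  0.73603152  0.4098781 ] -0.05764293568998582
[295.24646714 166.08162769] [295.84538747 173.70859441]
```

View pics/s2.png

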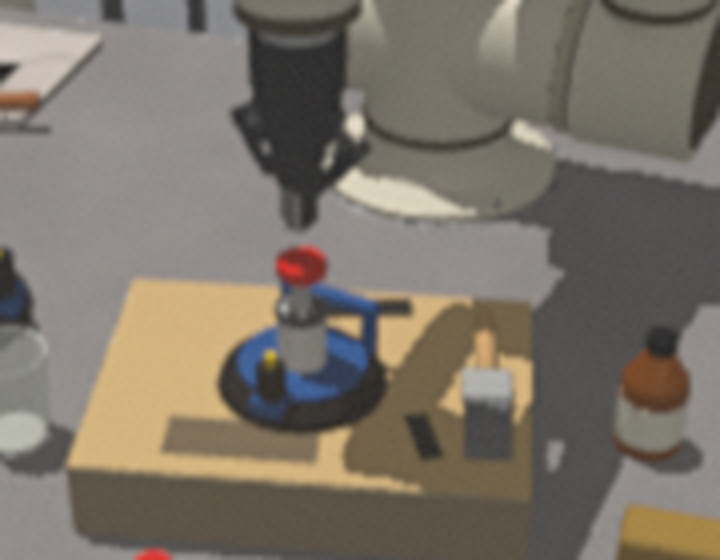

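The closed fingertips, at crop (300,225), are centred above the red knob at (302,265). I'll descend gently.

Request:
move_arm:
  motion: [0,0,0,-0.5,1.5,12,0,0,0,0,0,0,10,0,0,0,0,0,0,8,0,0,0,0,0,0,6,0,0,0,0,0,0,6,0,0,0,0,0,0,6,0,0,0,0,0,0,6,0]

```text
time: 3.05
ee_pos: [540.2, 14.7, 195.0]
tool_rot: [0.191, 0.982, 0.0, 0.004]
ft_force: [-4.7, -1.0, 14.9]
opening: 0.3
```

Request:
move_arm:
  motion: [0,0,0,0,-1,3,0,0,0,0,0,-0.5,2,0]

```text
time: 3.25
ee_pos: [540.2, 14.5, 190.8]
tool_rot: [0.191, 0.982, 0.002, 0.005]
ft_force: [-5.2, 4.9, 34.8]
opening: -0.1
```

Request:
move_arm:
  motion: [0,0,0,0,0,2,0]

```text
time: 3.35
ee_pos: [540.4, 14.8, 190.7]
tool_rot: [0.19, 0.982, 0.002, 0.006]
ft_force: [-15.7, -1.3, 42.5]
opening: 0.2
```

Bottom of stroke is at TCP z ≈ 190.8. I'll release fully.

Request:
move_arm:
  motion: [0,0,0,0,0,-12,0,0,0,0,0,0,-12,0,0,0,0,0,0,-12,0,0,0,0,0.5,-2,0,0,0,0,0,0,0,0,0,0,0,0,0,0,0,0,0,0,0,0,0,0,0]

```text
time: 4.05
ee_pos: [538.0, 13.4, 226.3]
tool_rot: [0.19, 0.982, 0.001, 0.006]
ft_force: [0.4, -0.3, -0.1]
opening: -0.1
```

```bash
cat > s.py <<'E'
import sys
from h import *
o=env.get_obs();print(o["time"],o["ee_pos"],o["tool_rot"],o["ft_force"])
f=cam("scene")
c=proj(f,[595,7,150]);print(c); u,v=map(int,c)
cv2.imwrite(f"pics/{sys.argv[1]}.png",cv2.resize(f["pixels"][v-35:v+25,u-30:u+45],None,fx=8,fy=8,interpolation=cv2.INTER_CUBIC))
b,g,r=[f["pixels"][v-25:v+15,u-9:u+9,i].astype(int) for i in range(3)]
Y=(r>100)&(g>80)&(b<.5*g)&(r<1.8*g); G=(g>1.3*r)&(g>1.2*b)
print("yellow rows",Y.sum(1),"green",G.sum(), "top row at 40mm",proj(f,[595,7,173]),"at 0",proj(f,[595,7,133]))
E
python3 s.py a1
```

```text
4.05 [537.97788462  13.37557233 226.26177714] [0.19002048 0.9817599  0.0014721  0.00612802] [ 0.39622479 -0.28497709 -0.12398869]
[289.10767781 195.74379176]
yellow rows [0 0 0 0 0 0 0 0 0 0 0 0 0 0 0 0 0 0 0 0 0 0 0 0 0 0 0 1 1 1 2 1 0 0 0 0 0
 0 0 0] green 0 top row at 40mm [288.9839601  189.99868386] at 0 [289.19740478 199.91046366]
```

View pics/a1.png

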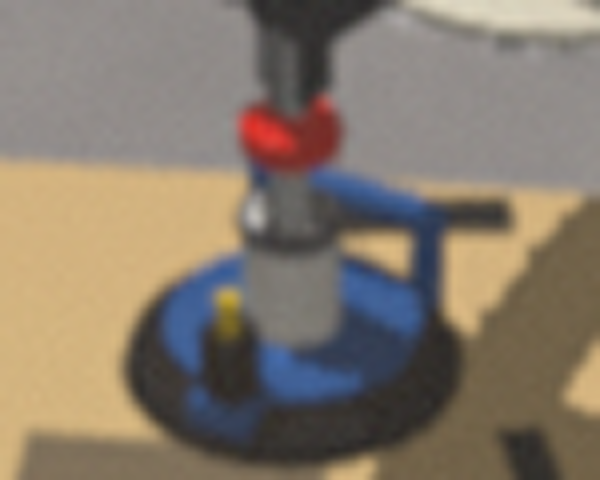

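The pin shows about 5–6 px of yellow at crop (228,310) and no green. The knob is up and the fingertips are just above it. Next stroke.

Request:
move_arm:
  motion: [0,0,0,0,0,8,0,0,0,0,0,0,7,0,0,0,0,0,-0.5,6,0,0,0,0,0,-0.5,6,0,0,0,0,0,0,4,0,0,0,0,0,0,2.5,0,0,0,0,0,0,2,0]

```text
time: 4.8
ee_pos: [538.7, 13.4, 190.7]
tool_rot: [0.19, 0.982, 0.002, 0.008]
ft_force: [-14.2, 0.9, 42.5]
opening: -0.7
```

Request:
move_arm:
  motion: [0,0,0,0,0,1,0]

```text
time: 4.9
ee_pos: [538.6, 13.4, 190.9]
tool_rot: [0.19, 0.982, 0.002, 0.009]
ft_force: [-11.3, 1.0, 26.9]
opening: 0.2
```

Request:
move_arm:
  motion: [0,0,0,0,0,-12,0,0,0,0,0,0,-12,0,0,0,0,0,0,-12,0,0.007,0.017,0,0,0,0,0,0,0,0,0,0,0,0,0,0,0,0,0,0,0,0,0,0,0,0,0,0]

```text
time: 5.6
ee_pos: [537.6, 13.4, 225.0]
tool_rot: [0.19, 0.982, 0.0, -0.002]
ft_force: [-0.1, 0.1, -0.1]
opening: -0.1
```

```bash
python3 s.py a2
```

```text
5.6 [537.57876734  13.39022615 225.04602868] [ 1.89647968e-01  9.81849772e-01  2.76719582e-04 -2.14413733e-03] [-0.11688617  0.1066224  -0.09332651]
[289.10767781 195.74379176]
yellow rows [0 0 0 0 0 0 0 0 0 0 0 0 0 0 0 0 0 0 0 0 0 0 0 0 0 1 1 1 1 1 2 1 0 0 0 0 0
 0 0 0] green 0 top row at 40mm [288.9839601  189.99868386] at 0 [289.19740478 199.91046366]
```

Pin up 2 px (about 8 mm). Next stroke.

Request:
move_arm:
  motion: [0,0,0,0,0,8,0,0,0,0,0,0,6,0,0,0,0,0,-0.5,6,0,0,0,0,0,-0.5,6,0,0,0,0,0,0,4,0,0,0,0,0,0,2.5,0,0,0,0,0,0,2,0]

```text
time: 6.35
ee_pos: [538.0, 13.3, 190.8]
tool_rot: [0.189, 0.982, 0.001, 0.001]
ft_force: [-7.0, 1.3, 35.2]
opening: 0.5
```

Request:
move_arm:
  motion: [0,0,0,0,0,1,0]

```text
time: 6.45
ee_pos: [538.0, 13.3, 190.8]
tool_rot: [0.189, 0.982, 0.001, 0.002]
ft_force: [-9.1, 0.0, 30.0]
opening: -0.3
```

Request:
move_arm:
  motion: [0,0,0,0,0,-12,0,0,0,0,0,0,-12,0,0,0,0,0,0,-12,0,0,0.008,0,0,0,0,0,0,0,0,0,0,0,0,0,0,0,0,0,0,0,0,0,0,0,0,0,0]

```text
time: 7.15
ee_pos: [537.3, 13.3, 225.3]
tool_rot: [0.189, 0.982, 0.002, -0.003]
ft_force: [0.3, 0.5, 0.3]
opening: -0.1
```

```bash
python3 s.py a3
```

```text
7.15 [537.29182594  13.30915713 225.29111206] [ 0.18936915  0.98189776  0.00222452 -0.00334309] [0.27794156 0.46080092 0.30079568]
[289.10767781 195.74379176]
yellow rows [0 0 0 0 0 0 0 0 0 0 0 0 0 0 0 0 0 0 0 0 0 0 0 1 1 1 1 1 1 1 2 1 0 0 0 0 0
 0 0 0] green 0 top row at 40mm [288.9839601  189.99868386] at 0 [289.19740478 199.91046366]
```

Another 2 px. Next stroke.

Request:
move_arm:
  motion: [0,0,0,-1,0,8,0,0,0,0,-0.5,0,6,0,0,0,0,0,-0.5,6,0,0,0,0,0,-0.5,6,0,0,0,0,0,0,4,0,0,0,0,0,0,2.5,0,0,0,0,0,0,2,0]

```text
time: 7.9
ee_pos: [538.5, 13.0, 190.7]
tool_rot: [0.189, 0.982, 0.003, -0.002]
ft_force: [-12.5, 2.4, 40.4]
opening: -0.3
```

Request:
move_arm:
  motion: [0,0,0,0,0,1,0]

```text
time: 8.0
ee_pos: [538.5, 13.0, 190.9]
tool_rot: [0.189, 0.982, 0.003, -0.001]
ft_force: [-11.6, 1.5, 28.1]
opening: 0.3
```

Request:
move_arm:
  motion: [0,0,0,0,0,-12,0,0,0,0,0,0,-12,0,0,0,0,0,0,-12,0,0,0.004,0,0,0,0,0,0,0,0,0,0,0,0,0,0,0,0,0,0,0,0,0,0,0,0,0,0]

```text
time: 8.7
ee_pos: [538.1, 12.8, 225.0]
tool_rot: [0.189, 0.982, 0.004, -0.004]
ft_force: [0.5, 0.4, 1.1]
opening: 0.0
```

```bash
python3 s.py a4
```

```text
8.7 [538.06740871  12.83346432 225.04581281] [ 0.18887916  0.98198439  0.00361981 -0.0042689 ] [0.50014193 0.37082446 1.07013073]
[289.10767781 195.74379176]
yellow rows [0 0 0 0 0 0 0 0 0 0 0 0 0 0 0 0 0 0 0 0 1 2 1 1 1 1 1 1 1 1 1 0 0 0 0 0 0
 0 0 0] green 0 top row at 40mm [288.9839601  189.99868386] at 0 [289.19740478 199.91046366]
```

View pics/a4.png

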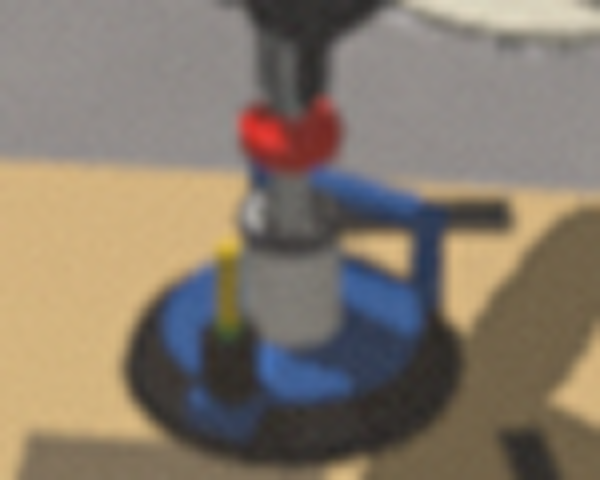

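A bit of green shows at the pin's foot, crop (230,325). Extra strokes do no harm, so I'll do one more to make sure.

Request:
move_arm:
  motion: [0,0,0,0,0,8,0,0,0,0,0,0,6,0,0,0,0,0,-0.5,6,0,0,0,0,0,-0.5,6,0,0,0,0,0,0,4,0,0,0,0,0,0,2.5,0,0,0,0,0,0,2,0]

```text
time: 9.45
ee_pos: [538.7, 12.8, 190.7]
tool_rot: [0.189, 0.982, 0.004, -0.001]
ft_force: [-13.2, 0.8, 41.3]
opening: 0.1
```

Request:
move_arm:
  motion: [0,0,0,0,0,1,0]

```text
time: 9.55
ee_pos: [538.6, 12.8, 190.9]
tool_rot: [0.189, 0.982, 0.004, -0.001]
ft_force: [-11.2, 0.1, 26.0]
opening: 0.3
```

Request:
move_arm:
  motion: [0,0,0,0,0,-12,0,0,0,0,0,0,-12,0,0,0,0,0,0,-12,0,0,0,0,0,0,0,0,0,0,0,0,0,0,0,0,0,0,0,0,0,0,0,0,0,0,0,0,0]

```text
time: 10.25
ee_pos: [537.9, 12.6, 225.3]
tool_rot: [0.189, 0.982, 0.004, -0.001]
ft_force: [0.7, -0.3, -1.0]
opening: 0.0
```

```bash
python3 s.py a5
```

```text
10.25 [537.91557971  12.59286404 225.27428088] [ 0.1885931   0.98204442  0.00438828 -0.00146287] [ 0.66104636 -0.31060097 -1.03181217]
[289.10767781 195.74379176]
yellow rows [0 0 0 0 0 0 0 0 0 0 0 0 0 0 0 0 0 0 0 0 1 3 1 1 1 1 1 1 1 1 1 0 0 0 0 0 0
 0 0 0] green 1 top row at 40mm [288.9839601  189.99868386] at 0 [289.19740478 199.91046366]
```

View pics/a5.png

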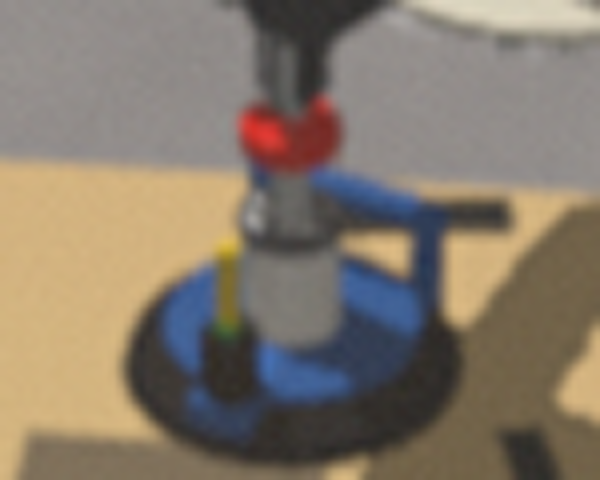

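The tip stayed at crop (228,242), so the pin is at its limit, with green at (230,328) above the collar. I'll move the hand clear.

Request:
move_arm:
  motion: [0,0,0,0,0,-20,0,0,0,0,0,0,-30,0,0,0,0,0,0,-30,0,0,0,0,0,0,-20,0,0,0,0,0,0,-10,0,0,0,0,0,0,0,0,0,0,0,0,0,0,0,0,0,0,0,0,0,0]

```text
time: 11.1
ee_pos: [537.2, 11.6, 333.7]
tool_rot: [0.189, 0.982, 0.004, -0.005]
ft_force: [0.5, -0.1, 0.6]
opening: -0.2
```

```bash
python3 s.py a6
python3 - <<'E'
from h import *
f=cam("scene"); cv2.imwrite("pics/f.png",cv2.resize(f["pixels"][110:250,220:400],None,fx=4,fy=4,interpolation=cv2.INTER_CUBIC))
E
```

```text
11.1 [537.19374057  11.63880551 333.68136232] [ 0.18863541  0.98202337  0.00410104 -0.00547432] [ 0.45492709 -0.13634305  0.62412966]
[289.10767781 195.74379176]
yellow rows [0 0 0 0 0 0 0 0 0 0 0 0 0 0 0 0 0 0 0 0 1 2 1 1 1 1 1 1 1 1 1 0 0 0 0 0 0
 0 0 0] green 1 top row at 40mm [288.9839601  189.99868386] at 0 [289.19740478 199.91046366]
```

View pics/f.png

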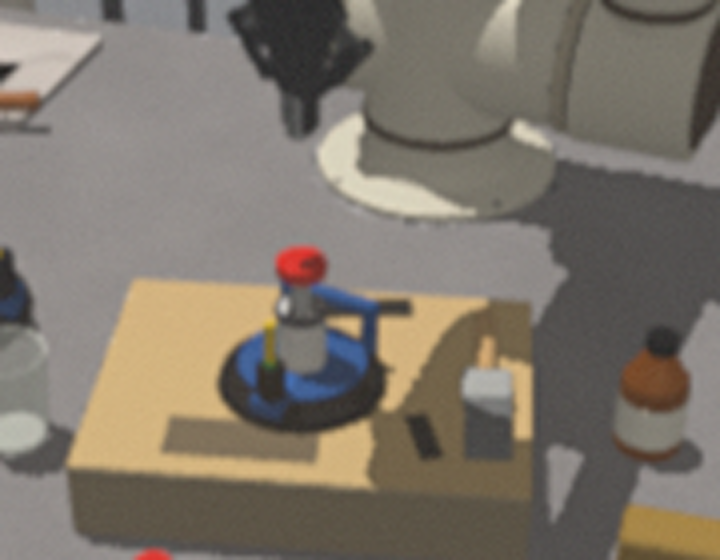

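The knob is up at (302,265), as before. The pin is out with its green foot at (270,366), nothing else has moved, and the hand is well clear. Handing in.

```bash
python3 -c "
from bench import env
print(env.job_done())"
```

```text
the job is handed in; nothing more can be done
None
```

I pressed the red knob of the middle-sized lifter, the one on the stone, with closed fingertips for five full strokes, let it spring right up each time, and handed the job in.

- **Pin:** the first stroke gave next to nothing. The next three raised the pin by about 2–3 px each (about 8 mm or more). The fifth added nothing visible, so the pin is at its limit. Its green foot shows above the black collar, though only as a few pixels.
- **Force:** the highest force read at the bottom of a stroke was about 43 N, against the 80 N limit. I only read it at the end of each move call.
- **Final picture:** the knob is up, and the lifter, brush and bottle look unmoved. The beaker and pumice were only partly in view, and nothing visible had shifted. I judged this by eye rather than measuring it.
- **Hand:** the fingertips stand about 110 mm above the knob with the force reading near zero. It took about 11 s of the 45 s allowed.

No check failed or disagreed; the hand-in reported no verdict.

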